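# Open the tight square jar in the one-hand jar holder

## Task

Brace the square jar: slide the holder's jaw by its knob until the jar is held snugly between both jaws. Then twist the jar's tight lid anticlockwise (seen from above), just until its lugs come free and no more than a quarter turn, leaving the jar standing upright and square in the holder, lift the lid straight up, and finish still holding it level and still in the gripper with its lower edge about two centimetres above the open mouth. Leave the mug, the spice jar and the teaspoon where they are.

Things in the scene. Friction and masses are not known exactly. Their poses are not given: they have to be found in the camera images.
- holder: One-hand jar holder fixed to the counter: bamboo board 120 x 226 x 14 mm with grey jaws 108 wide, to 60 high. Origin: underside, at the clamped jar's centre. +y: sliding direction, towards the fixed jaw, whose face is at y = +31. Jar stands on the board (z = 14). Two rods along y at x = +-46, z = 31; end bar at y = -156, top z = 48.
- jaw (a joint): Travel of the sliding jaw along the holder's +y, m: 0 = fully open, about 0.044 = the 62 mm jar is clamped square against the fixed jaw, 0.052 = end stop. Starts at 0 to 0.018. Needs about 8 N to slide and stays where it is left; pushing pulls the jar along and squares it up.
- jaw_knob (a point): Centre of the top of the jaw's upright black knob: 22 mm diameter, 42 mm tall, top 78 mm above the counter, free all round; on the jaw, 45 mm behind its face and 31 mm behind its 14 mm thick plate (top 59 mm above the counter). Pinch it across the holder's x and push along the holder's +y.
- jar: Square amber glass jar with paper labels, 62 x 62 mm, square part 72 mm tall, 100 mm to the rim, 0.3 to 0.5 kg, loose on the board between the jaws. Origin: centre of its underside, z up, sides along x and y. Starts 3 to 11 mm short of the clamped place and up to 6 degrees askew.
- jar_rim (a point): Centre of the jar's mouth, 100 mm above the jar's underside (114 mm above the counter). Axes as the jar.
- lid: Plain steel round lid, 58 mm outside, 18 mm tall, 30 g. Origin: centre of its skirt's lower edge, z up; closed, it lies 14.5 mm below the rim and its x and y axes are the jar's. Four lugs under glass ridges hold it; it does not rise while turned. Turning takes about 0.3 N m, far more than a jar that is not clamped resists.
- lid_top (a point): Centre of the lid's flat top, 18 mm above the lid's origin, 117.5 mm above the counter while closed. Grip the rim from above, fingertips about 12 mm below the top. The lid comes free after 25 to 47 degrees anticlockwise (differs from jar to jar, cannot be seen), stays free for the next 33 degrees, then the next ridges catch it. Not free, it lifts only 1 mm, then pulls the jar up.
- lid_mark (a point): Point on the lid's rim on the lid's own +x axis, 27 mm from the lid's axis; shows how far the lid is turned against the jar (0 at the start, anticlockwise positive).
- mug: Bystander: white mug, 80 mm wide, 92 mm tall; origin under its centre.
- spice: Bystander: small round glass spice jar with black cap, 44 mm wide, 95 mm tall; origin under its centre.
- teaspoon: Bystander: steel teaspoon 140 mm long lying on the counter beyond the holder.
There are look-alikes about, which are no part of the job. There is more than one size of the lid; the job needs the middle-sized.

How it is judged:
By the outcome, as a careful person would: the job done as asked, in the order asked, and still so for the second after the job is handed in, while the arm keeps its last pose, push and grip.
It also fails if it takes over 61 s, if anything falls off the work surface, if the arm or the gripper's body presses on something with over 40 N, if the wrist force passes 120 N, or if a joint passes its speed limit or range.

## Robot

A 6-joint arm with a two-finger parallel gripper is mounted at the origin on the work surface. World frame = base frame: x ahead of the robot, y to its left, z up, the work surface at z = 0. Lengths are in m, angles in rad, forces in N, time in s.
With the tool pointing down it reaches from about 0.275 to 0.825 m from the base axis. Payload 4.9 kg.
Tool frame: the origin (TCP) lies on the centre line of the jaws, within the pads' length; the fingertips stand 19 mm ahead of it and the grasp point (between the pads) is the TCP (arm.tip_reach is the distance from the TCP to the fingertips, in m); z points along the fingers, y is the line along which they close (so a half turn about z gives the same grasp; the last joint's range is limited). The gripper opens to 85 mm and grips with 20 to 120 N. Pads are 22 mm wide; open, the fingers measure 114 mm over their backs; the gripper's body (76 mm by 85 mm) begins 54 mm behind the grasp point. The pads swing forward as they close: fully open they stand 13 mm farther back than shut.
Start: joints at [-1.271, 0.326, -0.193, 1.052, 0, 1.437], TCP at [0.231, -0.499, 0.229] pointing down, gripper open.
Joint ranges: [-2.65, 2.65], [-0.97, 1.79], [-1.3, 1.35], [-1.93, 2.1], [-1.47, 1.37], [-3.14, 3.14]. Speed limits (rad/s): [2.57, 2.57, 3.14, 3.14, 3.14, 3.14].

## Interface

Orientations are given as a rotation vector (axis times angle).
In Python, from rig import arm gives the robot as it stands. The module is installed in compiled form; this text tells all that it offers.
- The arm moves only by the shell command python3 -m inch 'ROWS' [FORCE]. ROWS is JSON, one flat list of numbers, 7 for each row, row after row: the turn, a rotation vector about the world's x, y, z in degrees, then the shift along the world's x, y, z in cm, then the opening in per cent of the stroke, from 0 (shut) to 100 (fully open). In form: [rx, ry, rz, x, y, z, gripper, rx, ry, rz, x, y, z, gripper, ...]. A call has exactly 5 rows; each row shifts and turns the commanded pose from where the row before left it; what a row does not reach is not made up. A row lasts 1/10 s, in which the tool goes at most 50 mm and 8.59 degrees, less where a joint would pass 70% of its speed; a pose out of reach is approached as far as the arm can. A call with a gripper value outside its range is refused whole. The fingers move at their own pace and stop on an object; FORCE is the grip in N (left out, the last holds). Time passes only in rows, so rows that do not move let the fingers close, or fill a call up. It gives the time, the measured TCP pose, the force, the opening and the grip force at its end, in the units of the state.
- arm.state(): the state, without advancing time (a new reading comes with each control period).
- arm.capture(name): name is "side" or "top" or "wrist"; returns the picture (480x640x3 uint8, red, green, blue); there is no depth.
- arm.calibration(name): a dict with "K" (3x3 intrinsics, pixels), "cam_to_world" (4x4, takes a point from camera to world coordinates); the wrist camera has in their place "T_tool_cam" (4x4, takes a point from camera to tool coordinates, whose origin is the TCP and whose axes are the flange's). Camera axes: x right, y down, z forward; pixel columns grow to the right and rows downward; lengths in m; the calibration is good to about 2 mm. A picture is of the moment at which its call begins: read the wrist's pose just before it. calibration takes no time and is no camera call.
- arm.finish_job(): hands the job in; it is judged then, once.
The state is a dict: "time": time; "joints": joint angles; "qd": joint speeds; "effort": joint torques, N m; "ee_pos": TCP position; "eef_rot": TCP orientation; "force": force on the tool from outside, world axes, zero at the start; "moment": the same for the moment, N m; "gripper_width": finger opening in m; "grip_force": force on a finger pad.
Only numpy, scipy, OpenCV 4.12 (cv2) and the standard library are available. Lean on these libraries where they do the work, as an engineer would, in place of code of your own. Each camera call takes 0.05 s, during which the arm holds its last target. There are 200 camera calls.

## Working session

There is one attempt and no reset: what is moved stays moved. The work goes in short steps, Python scripts to look and compute and a shell command to move; the robot and the scene stay as the last step left them, time stands still between calls to the robot, and variables do not carry over. Pictures are saved under pics/ and viewed, at most 10 in all, crops included, and the job is handed in when it is done.

```bash
mkdir -p pics; ls
python3 - <<'E'
from rig import arm
import cv2,numpy as np
s=arm.state();print(s['time'],s['ee_pos'],s['eef_rot'],s['gripper_width'])
for n in("top","side"):
    im=arm.capture(n);cv2.imwrite(f"pics/{n}0.png",im[:,:,::-1])
    c=arm.calibration(n);print(n,np.round(c['K'],1).tolist(),np.round(c['cam_to_world'],3).tolist())
E
```

```text
pics
0.0 [ 0.23100426 -0.49849832  0.22842361] [-3.06632477e+00 -6.75678915e-01  2.31249634e-04] 0.0856604656363275
top [[538.0, 0.0, 325.2], [0.0, 538.0, 236.3], [0.0, 0.0, 1.0]] [[-0.005, -0.996, 0.091, 0.508], [-1.0, 0.007, 0.024, -0.017], [-0.024, -0.091, -0.996, 1.341], [0.0, 0.0, 0.0, 1.0]]
side [[622.3, 0.0, 323.4], [0.0, 622.3, 227.5], [0.0, 0.0, 1.0]] [[-0.978, -0.152, 0.146, 0.433], [-0.211, 0.711, -0.67, 0.836], [-0.002, -0.686, -0.727, 0.979], [0.0, 0.0, 0.0, 1.0]]
```

View pics/top0.png

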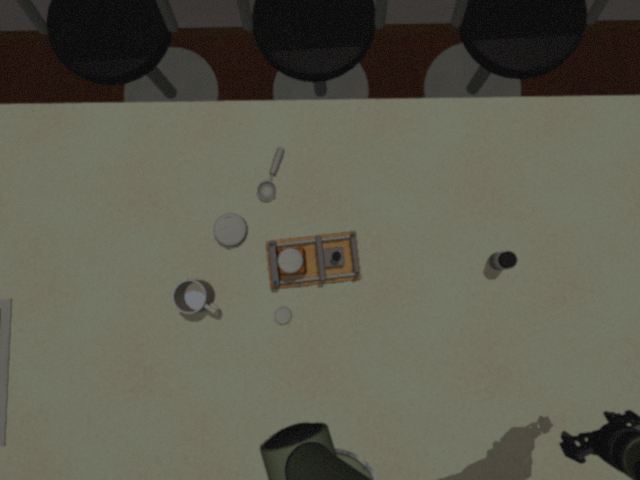

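View pics/side0.png

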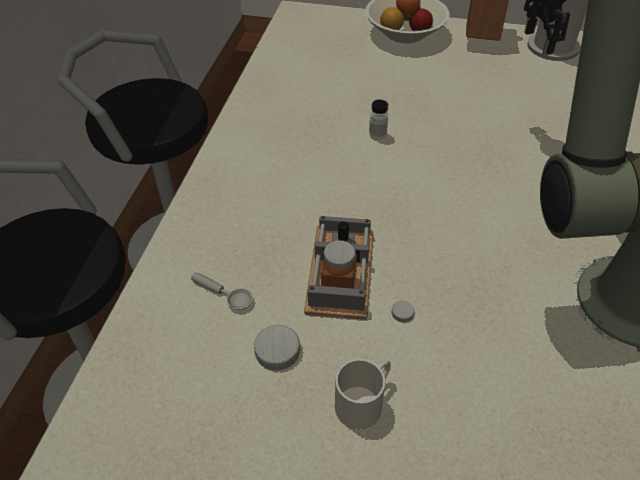

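Top view: holder at about (312,261), with the fixed jaw at x≈272, the jar lid at (290,261), the knob at (336,257) and the end bar at x≈355. Mug (193,297), spice jar (503,261), spoon (270,175); the decoy lids are at (230,230) and (282,315).

```bash
cat > h.py <<'E'
from rig import arm
import numpy as np, cv2
from scipy.spatial.transform import Rotation as R
def ray(n,uv,z,T=None):
    c=arm.calibration(n); T=c['cam_to_world'] if T is None else T
    d=np.linalg.inv(c['K'])@np.array([uv[0],uv[1],1.]); d=T[:3,:3]@d; o=T[:3,3]
    return o+d*(z-o[2])/d[2]
def wristT(s):
    T=np.eye(4);T[:3,:3]=R.from_rotvec(s['eef_rot']).as_matrix();T[:3,3]=s['ee_pos']
    return T@arm.calibration('wrist')['T_tool_cam']
def up(im,x0,x1,y0,y1,k): return cv2.resize(im[y0:y1,x0:x1],None,fx=k,fy=k,interpolation=cv2.INTER_CUBIC)
E
python3 - <<'E'
from h import *
print(np.round(R.from_rotvec(arm.state()['eef_rot']).as_matrix(),3).tolist(), np.round(arm.calibration('wrist')['T_tool_cam'],3).tolist())
im=cv2.imread('pics/top0.png'); cv2.imwrite('pics/c1.png',up(im,255,375,215,305,6))
for n,p,z in(("lid",(290,261),.1175),("knob",(336.5,256.5),.078),("fix",(272.5,265),.06),("bar",(355,256.5),.048)):print(n,ray("top",p,z).round(4))
hs=cv2.cvtColor(im,cv2.COLOR_BGR2HSV); m=cv2.inRange(hs,(5,110,60),(22,255,255)); m[:200]=0;m[320:]=0
pts=cv2.findNonZero(m);r=cv2.minAreaRect(pts);print(r,cv2.boxPoints(r).tolist())
b=np.array([ray("top",p,.014)[:2] for p in cv2.boxPoints(r)]);print(b.round(4).tolist(),b.mean(0),np.linalg.norm(np.diff(b,axis=0),axis=1))
E
```

```text
[[0.907, 0.42, -0.0], [0.42, -0.907, 0.001], [0.0, -0.002, -1.0]] [[0.001, -0.948, -0.318, 0.081], [1.0, 0.001, 0.001, 0.0], [-0.001, -0.318, 0.948, -0.143], [0.0, 0.0, 0.0, 1.0]]
lid [0.5645 0.0926 0.1175]
knob [ 0.5762 -0.0132  0.078 ]
fix [0.5578 0.1396 0.06  ]
bar [ 0.5775 -0.0575  0.048 ]
((312.30889892578125, 259.8753967285156), (47.72964859008789, 88.974609375), 83.2901611328125) [[265.3379211425781, 241.3719940185547], [353.7030944824219, 230.97607421875], [359.2798767089844, 278.3787841796875], [270.9147033691406, 288.77471923828125]]
[[0.6183, 0.1633], [0.6426, -0.056], [0.5255, -0.0686], [0.5011, 0.1489]] [0.57186943 0.0468965 ] [0.22066277 0.11775988 0.21884025]
```

View pics/c1.png

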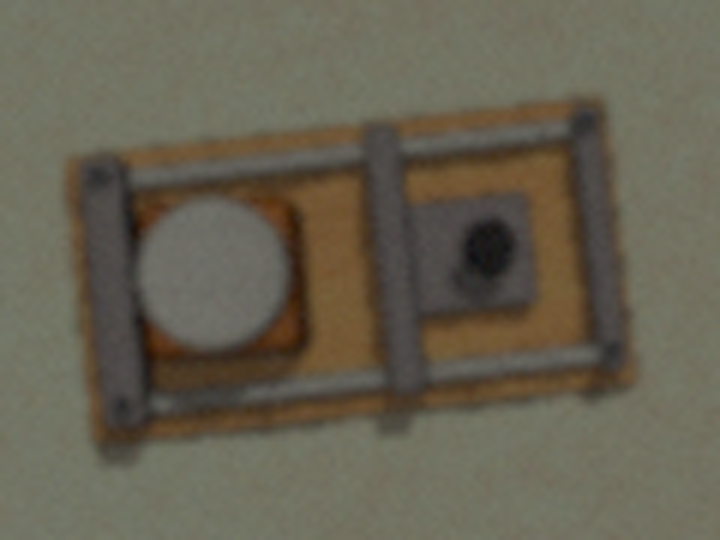

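```bash
python3 -m inch '[0,0,7.9,2.3,3.2,0,100, 0,0,7.9,2.3,3.2,0,100, 0,0,7.9,2.3,3.2,0,100, 0,0,7.9,2.3,3.2,0,100, 0,0,7.9,2.3,3.2,0,100]' 40
python3 -m inch '[0,0,7.9,2.3,3.3,0,100, 0,0,7.9,2.3,3.3,0,100, 0,0,7.9,2.3,3.3,0,100, 0,0,7.9,2.3,3.3,0,100, 0,0,0,2.3,3.3,0,100]'
python3 -m inch '[0,0,0,2.3,3.3,0,60, 0,0,0,2.3,3.3,0,60, 0,0,0,2.3,3.3,0,60, 0,0,0,2.3,3.3,0,60, 0,0,0,2.3,3.0,0,60]'
python3 -m inch '[0,0,0,0,0,0,60, 0,0,0,0,0,0,60, 0,0,0,0,0,0,60, 0,0,0,0,0,0,60, 0,0,0,0,0,0,60]'
python3 - <<'E'
from h import *
s=arm.state();print(s['time'],s['ee_pos'],R.from_rotvec(s['eef_rot']).as_matrix().round(3).tolist(),s['gripper_width'],s['joints'].round(3) if hasattr(s['joints'],'round') else s['joints'])
im=arm.capture('wrist')[:,:,::-1];cv2.imwrite('pics/w1.png',im);np.save('w1T.npy',wristT(s))
E
```

```text
time: 0.6
ee_pos: [0.3467, -0.3375, 0.2289]
eef_rot: [-2.654, -1.68, -0.0]
force: [0.1, 0.0, -0.0]
gripper_width: 0.0851
grip_force: 0.0
time: 1.1
ee_pos: [0.4617, -0.1725, 0.229]
eef_rot: [-2.1, -2.336, 0.0]
force: [0.6, -1.1, -0.4]
gripper_width: 0.0852
grip_force: 0.0
time: 1.6
ee_pos: [0.5766, -0.0102, 0.2288]
eef_rot: [-2.102, -2.334, 0.001]
force: [0.1, -0.5, -0.4]
gripper_width: 0.0511
grip_force: 0.0
time: 2.1
ee_pos: [0.5757, -0.0131, 0.2293]
eef_rot: [-2.105, -2.332, 0.0]
force: [0.6, 0.9, 0.9]
gripper_width: 0.0515
grip_force: 0.0
2.1 [ 0.57572032 -0.01307413  0.22932813] [[-0.102, 0.995, -0.0], [0.995, 0.102, -0.0], [-0.0, -0.0, -1.0]] 0.05147484891913952 [-0.151  0.374 -0.122  1.075 -0.     1.318]
```

View pics/w1.png

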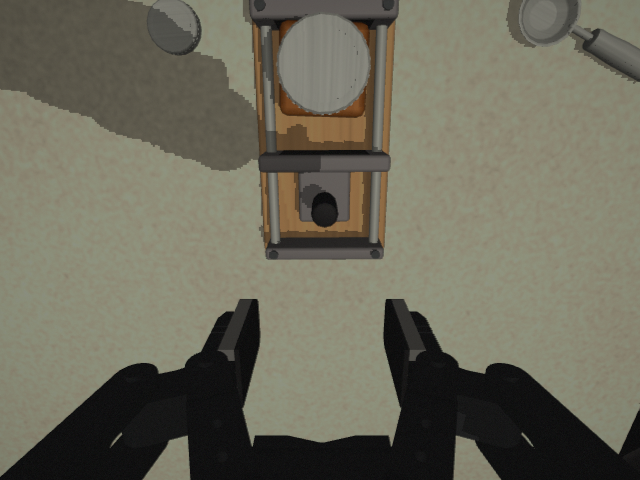

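Wrist view: lid top at about (325,63), knob top at about (324,199) with its body down to y≈225, end bar at y≈251; the rods run nearly vertical, so the gripper is well aligned with the holder.

Run:
```python
from h import *
T=np.load('w1T.npy');im=cv2.imread('pics/w1.png')
r=lambda p,z:ray('wrist',p,z,T)
g=im[185:235,300:350].max(2);m=(g<38).astype(np.uint8)
n,l,st,c=cv2.connectedComponentsWithStats(m);k=1+np.argmax(st[1:,4]);print('knob px',st[k],c[k])
x,y,w,h=st[k][:4];top=(300+x+w/2,185+y+w/2);print(top,r(top,.078))
lidp=(325,63)
hs=cv2.cvtColor(im,cv2.COLOR_BGR2HSV)
roi=np.zeros(im.shape[:2],np.uint8);roi[15:118,272:378]=1
m=((hs[:,:,1]<60)&(hs[:,:,2]>95)).astype(np.uint8)*roi
n,l,st,c=cv2.connectedComponentsWithStats(m);k=1+np.argmax(st[1:,4])
ct=max(cv2.findContours((l==k).astype(np.uint8),0,2)[0],key=cv2.contourArea);e=cv2.minEnclosingCircle(ct);print('lid',e,cv2.fitEllipse(ct),r(e[0],.1175))
a=r((271.5,19),.05)  # bar ends z48 rear edge
for p,q,z in(((267,259),(384,258),.048),((251,17),(398,17),.06),((261,171),(390,171),.059)):
    A,B=r(p,z),r(q,z);print(A[:2].round(4),B[:2].round(4),np.degrees(np.arctan2(*(B-A)[[1,0]])),np.linalg.norm(B-A))
# orange board edges
m=cv2.inRange(hs,(5,110,60),(22,255,255));print([ (v,np.flatnonzero(m[v])[[0,-1]].tolist()) for v in(140,185,200,215,230)])
```

```text
knob px [ 11   7  27  35 726] [23.88016529 24.15151515]
(np.float64(324.5), np.float64(205.5)) [ 0.57627303 -0.00442762  0.078     ]
lid ((323.4115295410156, 63.49195861816406), 50.93604278564453) ((323.892822265625, 62.967803955078125), (91.48948669433594, 99.69329071044922), 179.1888885498047) [0.56496963 0.09317127 0.1175    ]
[ 0.5306 -0.0667] [ 0.636  -0.0548] 6.44855411863526 0.10608438021385076
[0.5096 0.124 ] [0.6147 0.1349] 5.898928236541702 0.10565556246451736
[0.5225 0.0142] [0.6268 0.025 ] 5.912705530004656 0.10483874307031606
[(140, [259, 388]), (185, [261, 386]), (200, [262, 385]), (215, [263, 384]), (230, [264, 384])]
```

The knob's top is displaced down-image, so it lies at about (0.577,-0.012). The jaw needs about 34 mm more travel. I descend, then pinch the knob.

```bash
python3 -m inch '[0,0,0,0.1,0.1,-3.5,60, 0,0,0,0,0,-3.5,60, 0,0,0,0,0,-3.5,60, 0,0,0,0,0,-3,60, 0,0,0,0,0,-2.4,60]' 40
python3 -m inch '[0,0,0,0,0,0,60, 0,0,0,0,0,0,15, 0,0,0,0,0,0,15, 0,0,0,0,0,0,15, 0,0,0,0,0,0,15]'
python3 -m inch '[0,0,0,0,0,0,15, 0,0,0,0,0,0,15, 0,0,0,0,0,0,15, 0,0,0,0,0,0,15, 0,0,0,0,0,0,15]'
```

```text
time: 2.65
ee_pos: [0.5762, -0.0115, 0.0685]
eef_rot: [-2.103, -2.332, 0.001]
force: [0.1, -0.2, 0.6]
gripper_width: 0.0513
grip_force: 0.0
time: 3.15
ee_pos: [0.578, -0.0115, 0.0721]
eef_rot: [2.102, 2.332, 0.001]
force: [-2.7, -0.9, 6.1]
gripper_width: 0.0185
grip_force: 39.1
time: 3.65
ee_pos: [0.578, -0.0115, 0.0721]
eef_rot: [2.102, 2.332, 0.001]
force: [-3.3, -0.9, 6.7]
gripper_width: 0.0187
grip_force: 39.1
```

Run:
```python
from h import *
im=arm.capture('wrist')[:,:,::-1];cv2.imwrite('pics/w2.png',im)
```

```text
(no output)
```

View pics/w2.png

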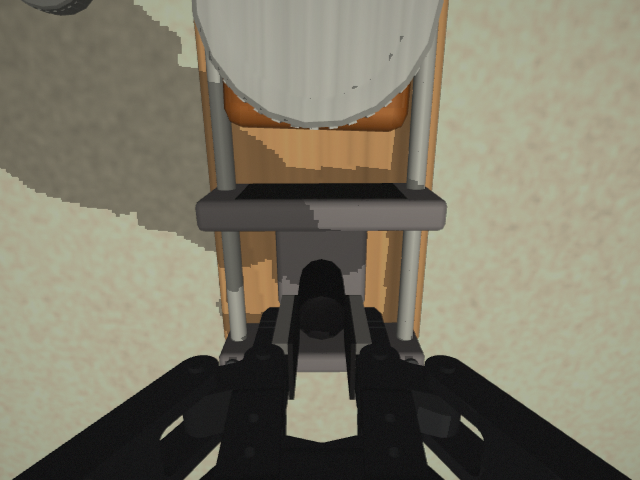

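The knob (at about 322,310) sits between the pads. I push the jaw along the holder's +y.

```bash
python3 -m inch '[0,0,0,-0.03,0.3,0,15, 0,0,0,-0.03,0.3,0,15, 0,0,0,-0.03,0.3,0,15, 0,0,0,-0.03,0.3,0,15, 0,0,0,-0.03,0.3,0,15]' 60
python3 -m inch '[0,0,0,-0.03,0.3,0,15, 0,0,0,-0.03,0.3,0,15, 0,0,0,-0.03,0.3,0,15, 0,0,0,-0.03,0.2,0,15, 0,0,0,-0.03,0.2,0,15]'
python3 -m inch '[0,0,0,-0.01,0.1,0,15, 0,0,0,-0.01,0.1,0,15, 0,0,0,-0.01,0.1,0,15, 0,0,0,0,0,0,15, 0,0,0,0,0,0,15]'
```

```text
time: 4.2
ee_pos: [0.5767, 0.0007, 0.0722]
eef_rot: [2.101, 2.327, -0.006]
force: [-2.5, -8.3, 6.6]
gripper_width: 0.0173
grip_force: 58.5
time: 4.7
ee_pos: [0.5753, 0.0138, 0.0722]
eef_rot: [2.101, 2.327, -0.005]
force: [-2.1, -7.4, 6.4]
gripper_width: 0.0171
grip_force: 58.5
time: 5.2
ee_pos: [0.575, 0.0169, 0.0722]
eef_rot: [2.101, 2.327, -0.005]
force: [-3.0, -7.7, 7.4]
gripper_width: 0.0176
grip_force: 58.6
```

```bash
python3 -m inch '[0,0,0,-0.01,0.1,0,15, 0,0,0,-0.01,0.1,0,15, 0,0,0,-0.01,0.1,0,15, 0,0,0,-0.01,0.1,0,15, 0,0,0,0,0,0,15]'
python3 -m inch '[0,0,0,-0.01,0.1,0,15, 0,0,0,-0.01,0.1,0,15, 0,0,0,0,0,0,15, 0,0,0,0,0,0,15, 0,0,0,0,0,0,15]'
```

```text
time: 5.7
ee_pos: [0.5746, 0.0201, 0.0722]
eef_rot: [2.1, 2.326, -0.007]
force: [-3.1, -9.2, 6.3]
gripper_width: 0.017
grip_force: 58.5
time: 6.2
ee_pos: [0.5744, 0.022, 0.0722]
eef_rot: [2.101, 2.326, -0.007]
force: [-3.2, -10.8, 7.3]
gripper_width: 0.0174
grip_force: 58.5
```

```bash
python3 -m inch '[0,0,0,-0.01,0.1,0,15, 0,0,0,-0.01,0.1,0,15, 0,0,0,0,0,0,15, 0,0,0,0,0,0,15, 0,0,0,0,0,0,15]'
python3 -m inch '[0,0,0,-0.01,0.1,0,15, 0,0,0,-0.01,0.1,0,15, 0,0,0,0,0,0,15, 0,0,0,0,0,0,15, 0,0,0,0,0,0,15]'
```

```text
time: 6.7
ee_pos: [0.5742, 0.0238, 0.0722]
eef_rot: [2.101, 2.326, -0.008]
force: [-1.8, -10.4, 6.4]
gripper_width: 0.0173
grip_force: 58.5
time: 7.2
ee_pos: [0.5742, 0.0239, 0.0722]
eef_rot: [2.1, 2.322, -0.012]
force: [-2.8, -16.5, 5.5]
gripper_width: 0.0171
grip_force: 58.6
```

```bash
python3 -m inch '[0,0,0,-0.01,0.1,0,15, 0,0,0,-0.01,0.1,0,15, 0,0,0,-0.01,0.1,0,15, 0,0,0,0,0,0,15, 0,0,0,0,0,0,15]'
```

```text
time: 7.7
ee_pos: [0.5742, 0.024, 0.0723]
eef_rot: [2.099, 2.317, -0.019]
force: [-2.3, -23.7, 3.7]
gripper_width: 0.0174
grip_force: 58.6
```

```bash
python3 -m inch '[0,0,0,0,0,0,60, 0,0,0,0,0,0,60, 0,0,0,0,0,0,60, 0,0,0,0,0,0,60, 0,0,0,0,0,1.5,60]'
python3 -m inch '[0,0,0,0,0,3.5,60, 0,0,0,0,0,4,60, 0,0,0,0,0,4,100, 0,0,0,0,0,4,100, 0,0,0,0,0,0,100]'
python3 -m inch '[0,0,0,0,0,0,100, 0,0,0,0,0,0,100, 0,0,0,0,0,0,100, 0,0,0,0,0,0,100, 0,0,0,0,0,0,100]'
python3 - <<'E'
from h import *
s=arm.state();print(s['ee_pos'],R.from_rotvec(s['eef_rot']).as_matrix().round(3).tolist(),s['moment'])
im=arm.capture('wrist')[:,:,::-1];cv2.imwrite('pics/w3.png',im);np.save('w3T.npy',wristT(s))
t=arm.capture('top')[:,:,::-1];cv2.imwrite('pics/t3.png',t)
sd=arm.capture('side')[:,:,::-1]
cv2.imwrite('pics/v3.png',np.hstack([im[:,140:500],cv2.resize(sd[200:330,280:400],(440,480),interpolation=cv2.INTER_CUBIC)]))
E
```

```text
time: 8.2
ee_pos: [0.5709, 0.0336, 0.0837]
eef_rot: [-2.1, -2.332, 0.003]
force: [-0.0, 0.1, -0.0]
gripper_width: 0.0515
grip_force: 0.0
time: 8.7
ee_pos: [0.576, 0.0333, 0.2464]
eef_rot: [2.097, 2.329, 0.01]
force: [0.7, -0.5, 0.3]
gripper_width: 0.0854
grip_force: 0.0
time: 9.2
ee_pos: [0.5722, 0.033, 0.2393]
eef_rot: [-2.102, -2.333, 0.001]
force: [1.0, -0.8, 1.2]
gripper_width: 0.0853
grip_force: 0.0
[0.57218734 0.03297443 0.23929022] [[-0.104, 0.995, -0.002], [0.995, 0.104, 0.0], [0.0, -0.002, -1.0]] [-0.00409368 -0.03592923 -0.02757479]
```

View pics/v3.png

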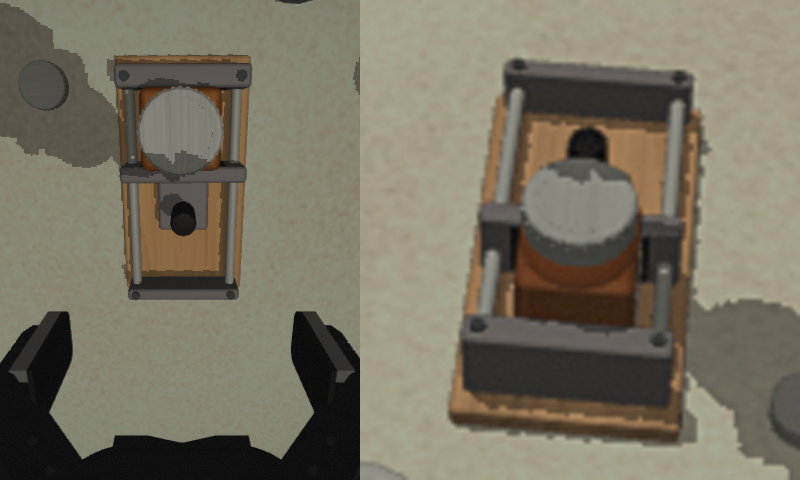

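The jar is now clamped between the jaws, with the lid at about (320,130) in the wrist picture. Next I locate the lid in the three views.

Run:
```python
from h import *
T=np.load('w3T.npy');im=cv2.imread('pics/w3.png');t=cv2.imread('pics/t3.png')
def lid(im,x0,x1,y0,y1,th):
    hs=cv2.cvtColor(im,cv2.COLOR_BGR2HSV);m=np.zeros(im.shape[:2],np.uint8)
    m[y0:y1,x0:x1]=((hs[y0:y1,x0:x1,1]<70)&(hs[y0:y1,x0:x1,2]>th))
    m=cv2.morphologyEx(m,cv2.MORPH_OPEN,np.ones((3,3),np.uint8))
    ct=max(cv2.findContours(m,0,2)[0],key=cv2.contourArea);ct=cv2.convexHull(ct);return cv2.fitEllipse(ct),cv2.boundingRect(ct)
e=lid(im,276,366,84,178,75);print(e,ray('wrist',e[0][0],.1175,T))
e=lid(t,272,306,246,280,90);print(e,ray('top',e[0][0],.1175))
r=lambda p,z:ray('wrist',p,z,T)
for p,q,z in(((260,181),(386,181),.059),((256,87),(391,87),.06)):
    A,B=r(p,z),r(q,z);print(((A+B)/2).round(4),np.degrees(np.arctan2(*(B-A)[[1,0]])))
cv2.imwrite('pics/c3.png',np.hstack([up(im,260,380,70,190,3),up(t,265,325,235,295,6)]))
```

```text
(((320.2118225097656, 129.70411682128906), (85.74822998046875, 86.8471450805664), 162.48611450195312), (277, 86, 87, 88)) [0.56318113 0.09994708 0.1175    ]Traceback (most recent call last):
  File "<stdin>", line 9, in <module>
  File "<stdin>", line 7, in lid
ValueError: max() iterable argument is empty
```

```bash
python3 -m inch '[0,0,0,-0.4,3.3,0,100, 0,0,0,-0.4,3.4,0,100, 0,0,0,0,0,-3,100, 0,0,0,0,0,-3,100, 0,0,0,0,0,-1,100]' 30
python3 - <<'E'
from h import *
s=arm.state();print(arm.tip_reach,s['ee_pos'],s['gripper_width'])
im=arm.capture('wrist')[:,:,::-1];cv2.imwrite('pics/w4.png',im);s=arm.state();print(s['ee_pos']);np.save('w4T.npy',wristT(s))
E
```

```text
time: 9.85
ee_pos: [0.5626, 0.1002, 0.1674]
eef_rot: [-2.1, -2.332, 0.005]
force: [-0.3, -0.2, -0.1]
gripper_width: 0.0856
grip_force: 0.0
0.019 [0.56257215 0.10016489 0.16738451] 0.0856032758462123
[0.56245775 0.09991045 0.1670292 ]
```

View pics/w4.png

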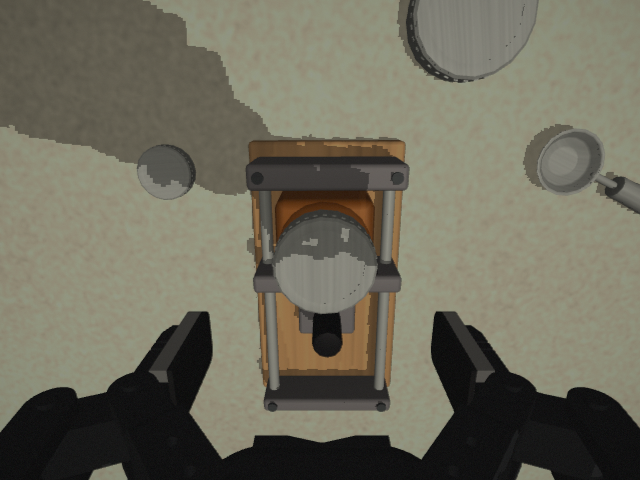

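The lid's top spans x 273–378 and y 219–314, with its centre at about (325.5,266); the finger midline is at x≈321.5.

Run:
```python
from h import *
T=np.load('w4T.npy');im=cv2.imread('pics/w4.png')
for p in((325.5,266),(325.5,219),(325.5,314)):print(ray('wrist',p,.1175,T))
```

```text
[0.56347882 0.09999436 0.1175    ]
[0.56061878 0.12629801 0.1175    ]
[0.56665909 0.07074559 0.1175    ]
```

```bash
python3 -m inch '[0,0,0,0.1,-0.05,-1.4,100, 0,0,0,0,0,-1.4,100, 0,0,0,0,0,-1.4,100, 0,0,0,0,0,0,100, 0,0,0,0,0,0,100]' 30
python3 -m inch '[0,0,0,0,0,0,60, 0,0,0,0,0,0,60, 0,0,0,0,0,0,60, 0,0,0,0,0,0,60, 0,0,0,0,0,0,60]'
```

```text
time: 10.4
ee_pos: [0.5662, 0.0992, 0.1292]
eef_rot: [2.103, 2.333, 0.001]
force: [-0.5, -0.0, 0.0]
gripper_width: 0.0851
grip_force: 0.0
time: 10.9
ee_pos: [0.5656, 0.0995, 0.1283]
eef_rot: [2.103, 2.334, 0.0]
force: [-0.6, 0.2, 0.2]
gripper_width: 0.0511
grip_force: 0.0
```

No grip force at 51 mm: the fingertips, which sit farther back when open, closed above the lid. I reopen and go about 1 cm lower.

```bash
python3 -m inch '[0,0,0,0,0,0,100, 0,0,0,0,0,0,100, 0,0,0,0,0,0,100, 0,0,0,0,0,0,100, 0,0,0,-0.1,0,-0.5,100]' 30
python3 -m inch '[0,0,0,0,0,-0.4,100, 0,0,0,0,0,0,100, 0,0,0,0,0,0,58, 0,0,0,0,0,0,58, 0,0,0,0,0,0,58]'
python3 -m inch '[0,0,0,0,0,0,58, 0,0,0,0,0,0,58, 0,0,0,0,0,0,58, 0,0,0,0,0,0,58, 0,0,0,0,0,0,58]'
```

```text
time: 11.4
ee_pos: [0.5652, 0.0995, 0.1236]
eef_rot: [2.102, 2.333, 0.002]
force: [-0.1, -0.4, 0.3]
gripper_width: 0.0852
grip_force: 0.0
time: 11.9
ee_pos: [0.5647, 0.0994, 0.1193]
eef_rot: [2.103, 2.334, 0.0]
force: [-0.2, 0.4, 0.4]
gripper_width: 0.0493
grip_force: 0.0
time: 12.4
ee_pos: [0.5646, 0.0994, 0.1192]
eef_rot: [2.103, 2.334, 0.0]
force: [0.7, 0.0, 0.3]
gripper_width: 0.0494
grip_force: 0.0
```

Run:
```python
from h import *
im=arm.capture('wrist')[:,:,::-1];sd=arm.capture('side')[:,:,::-1];np.save('w5T.npy',wristT(arm.state()))
cv2.imwrite('pics/w5.png',im)
cv2.imwrite('pics/v5.png',np.hstack([im[100:,140:500],cv2.resize(sd[180:330,280:400],(304,380),interpolation=cv2.INTER_CUBIC)]))
```

```text
(no output)
```

View pics/v5.png

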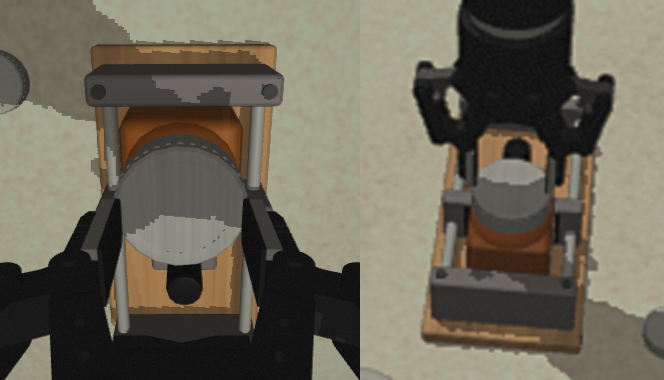

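Run:
```python
from h import *
s=arm.state();Rm=R.from_rotvec(s['eef_rot']).as_matrix();p=np.array(s['ee_pos'])
def proj(n,X,T):
    K=arm.calibration(n)['K'];c=np.linalg.inv(T)@np.append(X,1);q=K@c[:3];return (q[:2]/q[2]).round(1)
Ts=arm.calibration('side')['cam_to_world'];Tw=wristT(s)
C=lambda q:((q-[280,180])*[304/120,380/150]).round(0)
W=lambda q:q-[140,100]
for nm,X in(('tcp',p),('tipL',p+Rm@[0,-.025,.019]),('tipR',p+Rm@[0,.025,.019]),('lid',np.array([.5637,.0993,.1175])),('lidbot',np.array([.5637,.0993,.0995])),('lid far',np.array([.5637,.0993,.1175])-.029*Rm[:,0])):
    print(nm,C(proj('side',X,Ts)),W(proj('wrist',X,Tw)))
```

```text
tcp [150. 184.] [183.6 211.8]
tipL [183. 204.] [129.9 191.3]
tipR [115. 198.] [236.9 191.4]
lid [151. 186.] [181.5 209.9]
lidbot [150. 202.] [181.5 190.8]
lid far [154. 156.] [181.4 267.3]
```

The pads do flank the lid and the projections agree, so the opening reading just seems to under-read. I close further.

```bash
python3 -m inch '[0,0,0,0,0,0,50, 0,0,0,0,0,0,50, 0,0,0,0,0,0,50, 0,0,0,0,0,0,50, 0,0,0,0,0,0,50]' 30
```

```text
time: 13.0
ee_pos: [0.5646, 0.0994, 0.1192]
eef_rot: [2.103, 2.334, 0.0]
force: [0.7, -0.1, 0.3]
gripper_width: 0.0426
grip_force: 0.0
```

```bash
python3 -m inch '[0,0,0,0,0,-0.1,50, 0,0,0,0,0,-0.1,50, 0,0,0,0,0,-0.1,50, 0,0,0,0,0,0,50, 0,0,0,0,0,0,50]' 30
python3 - <<'E'
from h import *
im=arm.capture('wrist')[:,:,::-1];sd=arm.capture('side')[:,:,::-1]
cv2.imwrite('pics/v6.png',np.hstack([im[100:,140:500],cv2.resize(sd[200:300,290:390],(380,380),interpolation=cv2.INTER_CUBIC)]))
print(arm.state()['force'],arm.state()['moment'])
E
```

```text
time: 13.5
ee_pos: [0.5645, 0.0994, 0.1161]
eef_rot: [-2.103, -2.334, 0.0]
force: [0.3, -0.5, -0.3]
gripper_width: 0.0427
grip_force: 0.0
[ 0.31131951  0.33613384 -0.18694203] [0.01643603 0.0127228  0.00606103]
```

View pics/v6.png

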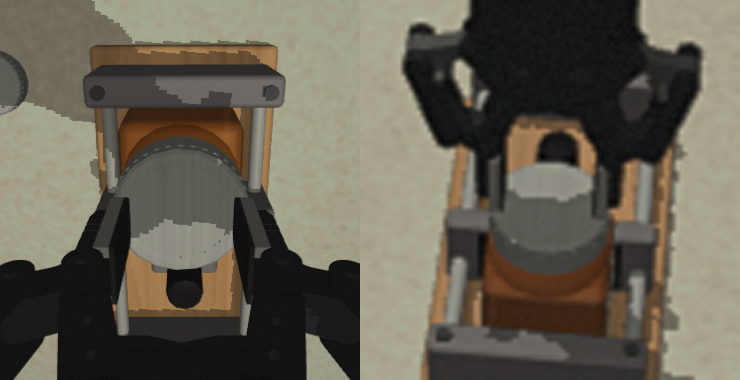

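Wrist view: pads at x≈130 and 235 stand over the lid, not beside it, so the tips really are still above the top. I probe down to touch it.

```bash
python3 -m inch '[0,0,0,0,0,-0.1,50, 0,0,0,0,0,-0.1,50, 0,0,0,0,0,-0.1,50, 0,0,0,0,0,0,50, 0,0,0,0,0,0,50]' 30
```

```text
time: 14.1
ee_pos: [0.5646, 0.0994, 0.1136]
eef_rot: [2.103, 2.334, 0.0]
force: [-1.4, 0.4, 5.2]
gripper_width: 0.0425
grip_force: 2.5
```

```bash
python3 -m inch '[0,0,0,0,0,-0.1,50, 0,0,0,0,0,-0.1,50, 0,0,0,0,0,-0.1,50, 0,0,0,0,0,0,50, 0,0,0,0,0,0,50]' 30
```

```text
time: 14.6
ee_pos: [0.5648, 0.0994, 0.1135]
eef_rot: [2.102, 2.333, 0.002]
force: [-8.4, -1.1, 25.1]
gripper_width: 0.0428
grip_force: 12.8
```

Contact at TCP z≈0.1136, so at this opening the tips are about 4 mm behind the TCP. I raise, open, and go down to TCP z≈0.099.

```bash
python3 -m inch '[0,0,0,0,0,0.8,50, 0,0,0,0,0,0.7,50, 0,0,0,0,0,0,100, 0,0,0,0,0,0,100, 0,0,0,0,0,0,100]' 30
python3 -m inch '[0,0,0,0,0,0,100, 0,0,0,-0.05,0,-0.6,100, 0,0,0,0,0,-0.6,100, 0,0,0,0,0,-0.3,100, 0,0,0,0,0,0,100]' 30
python3 -m inch '[0,0,0,0,0,-0.3,100, 0,0,0,0,0,-0.3,100, 0,0,0,0,0,-0.3,100, 0,0,0,0,0,0,100, 0,0,0,0,0,0,100]' 30
```

```text
time: 15.1
ee_pos: [0.5643, 0.0994, 0.1245]
eef_rot: [-2.103, -2.333, 0.001]
force: [-0.4, 1.2, -0.2]
gripper_width: 0.0834
grip_force: 0.0
time: 15.6
ee_pos: [0.5634, 0.0994, 0.1092]
eef_rot: [-2.102, -2.333, 0.002]
force: [-0.1, 0.6, -0.2]
gripper_width: 0.0854
grip_force: 0.0
time: 16.1
ee_pos: [0.564, 0.0994, 0.1011]
eef_rot: [-2.103, -2.334, 0.0]
force: [-1.1, -1.0, -0.0]
gripper_width: 0.0857
grip_force: 0.0
```

```bash
python3 -m inch '[0,0,0,0,0,-0.2,70, 0,0,0,0,0,0,55, 0,0,0,0,0,0,55, 0,0,0,0,0,0,55, 0,0,0,0,0,0,55]' 30
```

```text
time: 16.6
ee_pos: [0.5643, 0.0995, 0.0995]
eef_rot: [2.103, 2.334, 0.001]
force: [-1.8, 0.2, 3.1]
gripper_width: 0.0569
grip_force: 32.2
```

The lid is gripped (57 mm, 32 N). I raise the grip force and start twisting.

```bash
python3 -m inch '[0,0,0,0,0,0,45, 0,0,0,0,0,0,45, 0,0,5,0,0,0,45, 0,0,5,0,0,0,45, 0,0,5,0,0,0,45]' 70
cat > m.py <<'E'
from h import *
s=arm.state();Rm=R.from_rotvec(s['eef_rot']).as_matrix()
print(s['time'],np.round(s['ee_pos'],4),'yaw',np.degrees(np.arctan2(Rm[1,1],Rm[0,1])).round(2),'M',np.round(s['moment'],3),'F',np.round(s['force'],1),'tilt',Rm[:2,2].round(4),'eff6',round(float(s['effort'][5]),3))
E
python3 m.py
python3 -m inch '[0,0,3,0,0,0,45, 0,0,3,0,0,0,45, 0,0,3,0,0,0,45, 0,0,0,0,0,0,45, 0,0,0,0,0,0,45]';python3 m.py
```

```text
time: 17.1
ee_pos: [0.5645, 0.0995, 0.0999]
eef_rot: [1.777, 2.59, 0.001]
force: [-1.2, 0.6, 5.5]
gripper_width: 0.0557
grip_force: 73.1
17.1 [0.5645 0.0995 0.0999] yaw 21.1 M [ 0.073  0.257 -0.333] F [-1.2  0.6  5.5] tilt [0.001  0.0004] eff6 0.356
time: 17.6
ee_pos: [0.5644, 0.0996, 0.0999]
eef_rot: [1.572, 2.719, 0.001]
force: [-2.2, 0.2, 6.1]
gripper_width: 0.0556
grip_force: 73.1
17.6 [0.5644 0.0996 0.0999] yaw 29.93 M [ 0.09   0.244 -0.217] F [-2.2  0.2  6.1] tilt [0.0009 0.0004] eff6 -0.184
```

```bash
python3 -m inch '[0,0,1,0,0,0,45, 0,0,1,0,0,0,45, 0,0,1,0,0,0,45, 0,0,1,0,0,0,45, 0,0,1,0,0,0,45]';python3 m.py
python3 -m inch '[0,0,1,0,0,0,45, 0,0,1,0,0,0,45, 0,0,1,0,0,0,45, 0,0,1,0,0,0,45, 0,0,1,0,0,0,45]';python3 m.py
```

```text
time: 18.1
ee_pos: [0.5644, 0.0995, 0.0999]
eef_rot: [1.452, 2.785, 0.001]
force: [-2.4, -0.0, 6.2]
gripper_width: 0.0558
grip_force: 73.1
18.1 [0.5644 0.0995 0.0999] yaw 34.94 M [ 0.108  0.277 -0.342] F [-2.4 -0.   6.2] tilt [0.0009 0.0004] eff6 -0.207
time: 18.6
ee_pos: [0.5643, 0.0995, 0.0999]
eef_rot: [1.329, 2.846, 0.001]
force: [-1.3, 1.0, 6.1]
gripper_width: 0.0554
grip_force: 73.1
18.6 [0.5643 0.0995 0.0999] yaw 39.94 M [ 0.152  0.359 -0.338] F [-1.3  1.   6.1] tilt [0.0008 0.0004] eff6 -0.208
```

```bash
python3 -m inch '[0,0,1,0,0,0,45, 0,0,1,0,0,0,45, 0,0,1,0,0,0,45, 0,0,1,0,0,0,45, 0,0,1,0,0,0,45]'|head -1;python3 m.py
python3 -m inch '[0,0,1,0,0,0,45, 0,0,1,0,0,0,45, 0,0,1,0,0,0,45, 0,0,1,0,0,0,45, 0,0,1,0,0,0,45]'|head -1;python3 m.py
```

```text
time: 19.1
19.1 [0.5643 0.0995 0.0999] yaw 44.94 M [ 0.11   0.263 -0.367] F [-2.4  0.   6.7] tilt [0.0007 0.0004] eff6 -0.209
time: 19.6
19.6 [0.5643 0.0995 0.0999] yaw 49.94 M [ 0.105  0.4   -0.381] F [-0.7  0.3  6.6] tilt [0.0007 0.0004] eff6 -0.209
```

```bash
python3 -m inch '[0,0,1,0,0,0,45, 0,0,1,0,0,0,45, 0,0,1,0,0,0,45, 0,0,1,0,0,0,45, 0,0,1,0,0,0,45]'|head -1;python3 m.py
python3 -m inch '[0,0,1,0,0,0,45, 0,0,1,0,0,0,45, 0,0,0,0,0,0,45, 0,0,0,0,0,0,45, 0,0,0,0,0,0,45]'|head -1;python3 m.py
```

```text
time: 20.1
20.1 [0.5642 0.0995 0.0999] yaw 54.94 M [ 0.118  0.32  -0.346] F [-1.8 -0.4  6.3] tilt [0.0005 0.0003] eff6 -0.21
time: 20.6
20.6 [0.5642 0.0995 0.0999] yaw 56.91 M [ 0.082  0.393 -0.223] F [-1.7 -0.2  6.1] tilt [0.0006 0.0003] eff6 -0.25
```

```bash
python3 - <<'E'
from h import *
sd=arm.capture('side')[:,:,::-1];cv2.imwrite('pics/s7.png',sd)
now=cv2.resize(sd[200:300,290:390],(380,380),interpolation=cv2.INTER_CUBIC);old=cv2.imread('pics/v6.png')[:,360:]
a=now[265:322,120:255].astype(float).mean(2);b=old[265:322,120:255].astype(float).mean(2)
print('absdiff jar',np.abs(a-b).mean(),a.mean(),cv2.phaseCorrelate(a,b))
for im in(now,old):
    m=cv2.inRange(cv2.cvtColor(im,cv2.COLOR_BGR2HSV),(3,120,40),(14,255,255));m[:240]=0;m[330:]=0
    print(cv2.boundingRect(m),cv2.countNonZero(m))
w=arm.capture('wrist')[:,:,::-1];cv2.imwrite('pics/w7.png',w)
E
python3 -m inch '[0,0,0,0,0,0.05,45, 0,0,0,0,0,0.05,45, 0,0,0,0,0,0.05,45, 0,0,0,0,0,0.05,45, 0,0,0,0,0,0,45]';python3 m.py
```

```text
absdiff jar 1.0489495343296513 51.88135152696556 ((0.4499116959570273, 0.021235370012693267), 0.8041628306424105)
(74, 240, 228, 90) 7945
(72, 240, 230, 90) 8197
time: 21.2
ee_pos: [0.5638, 0.0994, 0.1006]
eef_rot: [-0.893, -3.011, 0.0]
force: [1.9, 0.7, -4.0]
gripper_width: 0.0553
grip_force: 75.0
21.2 [0.5638 0.0994 0.1006] yaw 56.95 M [ 0.136 -0.313 -0.229] F [ 1.9  0.7 -4. ] tilt [-0.0009 -0.    ] eff6 -0.244
```

```bash
python3 -m inch '[0,0,0,0,0,0.05,45, 0,0,0,0,0,0.05,45, 0,0,0,0,0,0,45, 0,0,0,0,0,0,45, 0,0,0,0,0,0,45]';python3 m.py
```

```text
time: 21.7
ee_pos: [0.5639, 0.0994, 0.1023]
eef_rot: [-0.893, -3.012, 0.0]
force: [0.3, 0.0, -2.7]
gripper_width: 0.0552
grip_force: 75.3
21.7 [0.5639 0.0994 0.1023] yaw 56.96 M [-0.05  0.04 -0.11] F [ 0.3  0.  -2.7] tilt [-0.0002 -0.0002] eff6 -0.131
```

```bash
python3 -m inch '[0,0,0,0,0,0.1,45, 0,0,0,0,0,0.1,45, 0,0,0,0,0,0,45, 0,0,0,0,0,0,45, 0,0,0,0,0,0,45]';python3 m.py
```

```text
time: 22.2
ee_pos: [0.5642, 0.0994, 0.1043]
eef_rot: [0.893, 3.012, 0.0]
force: [-0.0, -0.3, -0.1]
gripper_width: 0.0557
grip_force: 75.5
22.2 [0.5642 0.0994 0.1043] yaw 56.96 M [-0.055  0.009 -0.014] F [-0.  -0.3 -0.1] tilt [0.0003 0.    ] eff6 -0.001
```

Force has dropped to zero, so the lid is free. I raise it so the lower edge reaches about z=0.134, which is TCP ≈0.1344.

```bash
python3 -m inch '[0,0,0,0,0,0.5,45, 0,0,0,0,0,0.5,45, 0,0,0,0,0,0.5,45, 0,0,0,0,0,0.5,45, 0,0,0,0,0,0.5,45]'|head -2
python3 -m inch '[0,0,0,0,0,0.3,45, 0,0,0,0,0,0.2,45, 0,0,0,0,0,0,45, 0,0,0,0,0,0,45, 0,0,0,0,0,0,45]';python3 m.py
python3 - <<'E'
from h import *
w=arm.capture('wrist')[:,:,::-1];sd=arm.capture('side')[:,:,::-1]
cv2.imwrite('pics/v8.png',np.hstack([w[50:430,140:500],cv2.resize(sd[190:310,280:400],(380,380),interpolation=cv2.INTER_CUBIC)]))
E
```

```text
time: 22.7
ee_pos: [0.5642, 0.0994, 0.1298]
time: 23.2
ee_pos: [0.5639, 0.0994, 0.1339]
eef_rot: [-0.893, -3.011, 0.0]
force: [0.6, -0.7, -0.2]
gripper_width: 0.0556
grip_force: 75.5
23.2 [0.5639 0.0994 0.1339] yaw 56.95 M [-0.012 -0.002 -0.03 ] F [ 0.6 -0.7 -0.2] tilt [-0.0005  0.    ] eff6 0.0
```

View pics/v8.png

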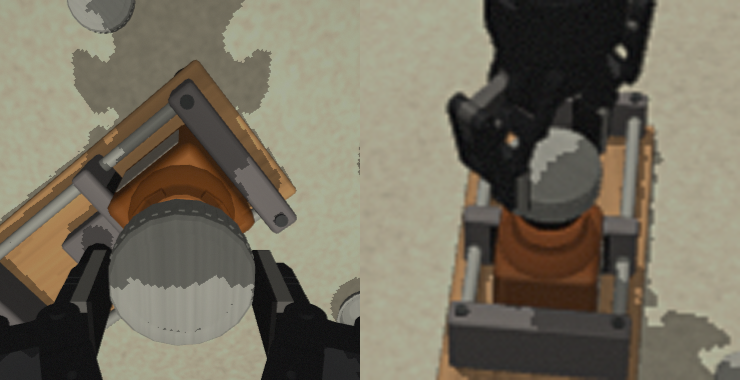

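The lid hangs level in the pads above the open mouth (its brush lines turned with the gripper), and the jar stands square between both jaws. I hand in.

```bash
python3 -m inch '[0,0,0,0,0,0.05,45, 0,0,0,0,0,0,45, 0,0,0,0,0,0,45, 0,0,0,0,0,0,45, 0,0,0,0,0,0,45]'|head -2; python3 -c "from rig import arm;print(arm.finish_job())"
```

```text
time: 23.8
ee_pos: [0.5641, 0.0994, 0.1347]
the job is handed in; nothing more can be done
None
```

The jar is clamped square between both jaws and its lid was turned about 51° anticlockwise until free; the gripper now holds the lid still and level about 2 cm above the open mouth. The job was handed in at 23.8 s; no verdict came back, and I didn't re-check the mug, spice jar or teaspoon.

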